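# Load the press's bearing magazine and run it home

### The job

Load the two 47 mm bearings into the empty spring magazine of the bench press, flat and one on top of the other: push each one down against the spring follower until both catches have snapped in over it. Then run the magazine carriage home along its rails, up against the end stop under the press head, and let go; leave the other bearings in their rack and the driver and the socket standing where they are.

Things in the scene. Friction and masses are not known exactly. Their poses are not given: they have to be found in the camera images.
- mag_mouth (a point): Point on the magazine's upright axis, level with the undersides of its two spring catches, 86 mm above the bench. z is up, x runs along the rails towards the press, y level across them. A bearing counts as loaded when its top face is below this point and the catches have closed over it. Inside is a white follower disc, 38 mm wide, on a coil spring; deck of the carriage 54 mm below this point.
- rod_tops (a point): Point on the magazine's axis level with the tops of its four steel guide rods, 27 mm above mag_mouth, axes as there. The rods are 10 mm thick, tapered over the top 15 mm, at x = +-24.3, y = +-17.6 mm; a 47 mm bearing goes between them with 1.5 mm play all round. Towards +y and -y the gaps between the rods are 38 mm wide and open down to the deck, so fingers can pass there beside a bearing.
- catch_near_tip (a point): Lower tip of the nose of the robot-side catch, 19.5 mm from the axis. Each catch is a steel bolt 11 mm wide, flat below, its top sloping outwards at 60 degrees from 2 to 15 mm above mag_mouth; it yields 9 mm outwards on a light spring and snaps back once a bearing's top has passed. Push the bearing's top 3 to 5 mm below mag_mouth. Its housing: 44 to 60 mm from the axis, top 16 mm above mag_mouth.
- catch_far_tip (a point): Lower tip of the nose of the press-side catch, the mirror image of the other. A bearing let go between the rods rests about level on the two slopes, its underside about 8 mm above mag_mouth, not yet held.
- follower (a joint): How far the follower is pressed down, in m: 0 at the top (its upper face 2 mm below mag_mouth), 0.012 with one bearing held under the catches, 0.026 with two; it bottoms at 0.038. Its spring pushes back with 4 N at the top and 7 N at 0.026; pushing a bearing down past the catches takes about 7 to 20 N.
- carriage (a joint): How far the carriage has run along its rails towards the press, in m: 0 fully drawn out, 0.12 home against the end stop. Magazine and push plate ride on it. It slides with about 3 N and stays where it is left. It is short in its guides, with 1 mm of play: pushed more than about 15 to 20 mm to one side of its centre line it skews up to 2 degrees and binds; let go of, it straightens.
- push_plate (a point): Middle of the robot-side face of the carriage's push plate: an upright aluminium plate 130 mm wide (along y), 6 mm thick, 83 mm before the magazine's axis. This point is on the carriage's centre line, 90 mm above the bench, 16 mm below the plate's top edge. x is the way to push it, y runs along the plate, z is up. The deck sticks out 34 mm before the plate, 32 mm above the bench.
- station: Bench press with its rails, bolted down; origin on the bench under the magazine's axis when the carriage is fully drawn out; x along the rails to the press, z up. Bed plate from x = -125 to 295 mm, 165 mm wide; two rails, 39 mm high, along its edges up to x = 180 mm. The press stands at the far end, 320 mm high, 75 mm wide, column from x = 222 mm.
- press_head (a point): Lower end of the press ram, 155 mm above the bench, over the magazine's axis when the carriage is home. The red head that carries it is 60 mm wide, spans x = 102 to 278 mm in the station's frame, its underside 167 mm above the bench. Axes as the station's.
- bearing_a_c (a point): Centre of the 47 mm bearing in the rack: steel ball bearing with black seals, 47 mm outside, 17 mm bore (too small for a fingertip), 14 mm wide, about 0.115 kg. z is its axis. It stands on edge at the start, its axis level, along the rack.
- bearing_b_c (a point): Centre of the other 47 mm bearing, the same in every way, lying flat on the open bench, with the socket standing close beside it; z is its axis (upright).
- bearing_big_c (a point): Centre of a 62 mm bearing, 16 mm wide, on edge in the rack; too big for the magazine, not to be moved. z is its axis.
- bearing_small_c (a point): Centre of a 35 mm bearing, 11 mm wide, on edge in the rack; not wanted, not to be moved. z is its axis.
- rack_mid (a point): Middle of the fixed plywood rack, level with the tops of its fins, 27 mm above the bench. Rack 170 mm long (its x) by 70 mm. Three places at x = -50, 0, 50 mm; which bearing is in which varies. A bearing stands on edge, axis along x, on two dowels, between fins 20 mm apart; the 47 mm one has its centre 40 mm above the bench, so its upper 36 mm is free.
- driver_c (a point): Middle of a dark steel bearing driver standing on the bench, 34 mm thick and 90 mm high; not to be moved.
- socket_c (a point): Middle of a steel socket, 30 mm thick and 50 mm high, standing on the bench about 60 mm from bearing_b, on any side of it; not to be moved.
Not all that is in view belongs to the job. What is shaped like the part that bears bearing_b_c but green is not meant. What is shaped like the part that bears bearing_a_c but orange is not meant.

How it is judged (in metres and radians):
On the way:
1. both 47 mm bearings are down under the catches, one on the other, while the carriage is still drawn out (horizontal distance between each of bearing_a_c, bearing_b_c and mag_mouth below 0.006 m and z of each of bearing_a_c, bearing_b_c in the frame of mag_mouth below -0.005 m and value of joint follower above 0.022 m and value of joint carriage below 0.09 m), for 0.2 s.
At the end, for the whole second after the job is handed in: Both 47 mm bearings lie flat (within 0.1 rad) in the magazine, within 6 mm of its axis, each with its centre at least 5 mm below the undersides of the catches, the follower pressed down at least 22 mm by them; the carriage is within 5 mm of home; the bearings are at rest (horizontal distance between each of bearing_a_c, bearing_b_c and mag_mouth below 0.006 m and z of each of bearing_a_c, bearing_b_c in the frame of mag_mouth below -0.005 m and angle between the z axis of each of bearing_a_c, bearing_b_c and the z axis of mag_mouth, either way round below 0.1 rad and value of joint follower above 0.022 m and value of joint carriage above 0.115 m and linear speed of each of bearing_a, bearing_b below 0.02 m/s); the robot touches nothing.
It fails at once if the 62 mm or the 35 mm bearing was moved more than 15 mm (distance of any of bearing_big_c, bearing_small_c from where it was at the start of the episode above 0.015 m).
It fails at once if the driver or the socket was moved more than 25 mm or knocked over (distance of any of driver_c, socket_c from where it was at the start of the episode above 0.025 m or angle between any of driver_c, socket_c's own z axis and vertical above 0.5 rad).
It also fails if it takes over 72 s, if anything falls off the work surface, if the arm or the gripper's body presses on something with over 40 N, if the wrist force passes 120 N, or if a joint passes its speed limit or range.

### The arm

A 7-joint arm with a two-finger parallel gripper is mounted at the origin on the work surface. World frame = base frame: x ahead of the robot, y to its left, z up, the work surface at z = 0. Lengths are in m, angles in degrees, forces in N, time in s.
With the tool pointing down it reaches from about 0.425 to 1.025 m from the base axis. Payload 9.4 kg.
Tool frame: the origin (TCP) lies at the very end of the fingers, on their centre line; the grasp point (between the pads) lies 19 mm behind it; x points along the fingers, y is the direction in which the jaws open and shut, and the axes are right-handed (so a half turn about x gives the same grasp; the last joint's range is limited). The gripper opens to 93 mm and grips with 3 to 60 N. Pads are 15 mm wide; open, the fingers measure 128 mm over their backs; the gripper's body (75 mm by 188 mm) begins 65 mm behind the grasp point.
Start: joints at [-78.478, 34.337, -0.143, 91.639, 0.103, 54.024, -4.572], TCP at [0.199, 0.697, 0.219] pointing down, gripper open.
Joint ranges: [-147.43, 147.43], [-19.82, 112.94], [-74.19, 73.91], [6.32, 146.72], [-59.91, 239.91], [6.04, 106.73], [-150.56, 150.56]. Speed limits (degrees/s): [127.2, 127.2, 172.46, 172.46, 180, 180, 180].

### API

Orientations are given as [roll, pitch, yaw] about the fixed x, y, z axes, in that order (R = Rz(yaw) Ry(pitch) Rx(roll)).
In Python, from station import sense, eyes, robot gives the robot as it stands. The module is installed in compiled form; this text tells all that it offers.
- The arm moves only by the tool step_arm, never from a script. Its argument "increments" is a list of rows, each a list of 4 numbers: the shift along the tool's x, y, z in m, then the turn about the tool's x in degrees. In form: [[x, y, z, twist], ...]. A call has 1 to 5 rows; each row is the pose to reach, as a shift and turn from the pose measured when the call began, along the tool's axes at that moment; what a row does not reach only later rows make up. A row lasts 1/8 s, in which the tool goes at most 62.5 mm and 10.7 degrees, less where a joint would pass 70% of its speed; a pose out of reach is approached as far as the arm can. A call with a gripper value outside its range is refused whole. "grip" is the opening, from 0 (shut) to 1 (fully open), set as the call begins (left out, the last holds). The fingers move at their own pace and stop on an object; "grip_force" is the grip in N (left out, the last holds). Time passes only in rows, so rows that repeat a pose let the fingers close. It gives the time, the measured TCP pose, the force and the opening at its end, in the units of the state.
- sense(): the state, without advancing time (a new reading comes with each control period).
- eyes.camera(name): name is "scene" or "top"; returns a dict with "pixels" (384x512x3 uint8, red, green, blue), "intrinsics" (3x3 intrinsics, pixels), "R" (3x3) and "t" (3): a world point X has camera coordinates R X + t. Camera axes: x right, y down, z forward; pixel columns grow to the right and rows downward; lengths in m; the calibration is good to about 2 mm. A picture is of the moment at which its call begins. There is no depth.
- robot.finish_job(): hands the job in, once; it reports no verdict.
The state is a dict: "time": time; "joints": joint angles; "qd": joint speeds; "joint_torque": joint torques, N m; "tool_pos": TCP position; "eef_rot": TCP orientation; "contact_force": force on the tool from outside, world axes, zero at the start; "torque": the same for the moment, N m; "width": finger opening in m.
Only numpy, scipy, OpenCV 4.12 (cv2) and the standard library are available. Lean on these libraries where they do the work, as an engineer would, in place of code of your own. Each camera call takes 0.05 s, during which the arm holds its last target. There are 200 camera calls.

## Working session

There is one attempt and no reset: what is moved stays moved. The work goes in short steps, Python scripts to look and compute and a tool call to move; the robot and the scene stay as the last step left them, time stands still between calls to the robot, and variables do not carry over. Pictures are saved under pics/ and viewed, about 8 in all and at most 12, crops included, and the job is handed in when it is done.

Besides the shell and the picture viewer there is one more tool, called after "Call:" as name(argument=value, ...) on one line, values as JSON. step_arm: Moves the arm, as the interface text tells. Its arguments: {"type":"object","properties":{"increments":{"type":"array","items":{"type":"array","items":{"type":"number"}}},"grip":{"type":"number"},"grip_force":{"type":"number"}},"required":["increments"]}

```bash
mkdir -p pics
cat > h.py <<'E'
import numpy as np, cv2
from station import sense, eyes, robot
def shot(n,f):
    c=eyes.camera(n); cv2.imwrite(f'pics/{f}.png',c['pixels'][:,:,::-1]); np.savez(f'pics/{f}.npz',**{k:np.array(v) for k,v in c.items()}); return c
def load(f): return dict(np.load(f'pics/{f}.npz'))
def proj(c,X):
    p=(np.atleast_2d(X)@np.array(c['R']).T+np.array(c['t']))@np.array(c['intrinsics']).T; return p[:,:2]/p[:,2:]
def ray(c,u,v,z):
    R,t=np.array(c['R']),np.array(c['t']); o=-R.T@t; d=R.T@np.linalg.solve(c['intrinsics'],[u,v,1]); return o+d*(z-o[2])/d[2]
E
python3 - <<'E'
from h import *
a=shot('scene','s0');b=shot('top','t0')
for c in(a,b): print(np.round(-np.array(c['R']).T@c['t'],3),np.round(c['R'],2).tolist(),np.round(c['intrinsics'],0).tolist())
im=np.vstack([cv2.imread('pics/t0.png')]);cv2.imwrite('pics/t0b.png',cv2.resize(im,(800,600),interpolation=cv2.INTER_CUBIC))
cv2.imwrite('pics/s0b.png',cv2.resize(cv2.imread('pics/s0.png'),(800,600),interpolation=cv2.INTER_CUBIC))
print(sense())
E
```

```text
[ 1.015 -0.486  0.86 ] [[0.69, 0.73, -0.0], [0.53, -0.51, -0.68], [-0.49, 0.47, -0.73]] [[445.0, 0.0, 255.0], [0.0, 445.0, 193.0], [0.0, 0.0, 1.0]]
[ 0.437 -0.009  1.21 ] [[-0.02, -1.0, -0.01], [-1.0, 0.02, -0.09], [0.09, 0.0, -1.0]] [[390.0, 0.0, 262.0], [0.0, 390.0, 190.0], [0.0, 0.0, 1.0]]
{'time': 0.1, 'joints': array([-78.47785046,  34.37878424,  -0.14531084,  91.67589984,
         0.10346662,  54.02395129,  -4.57268778]), 'qd': array([ 0.01119422, -0.20882212, -0.04677363, -0.06711512, -0.04663147,
       -0.04160184,  0.08885896]), 'joint_torque': array([ 6.30403287e-03, -7.66558528e+01,  1.50280215e+00, -2.52935475e+01,
       -5.22321195e-02,  1.36392371e-02,  4.82089104e-05]), 'tool_pos': array([0.19872455, 0.69678214, 0.21786371]), 'eef_rot': array([ -84.26200104,   89.92147702, -100.17601518]), 'contact_force': array([-0.33654217,  1.08157032, -0.89596353]), 'torque': array([0.03165219, 0.02702397, 0.0020329 ]), 'width': 0.09308090364553619}
```

View pics/t0b.png

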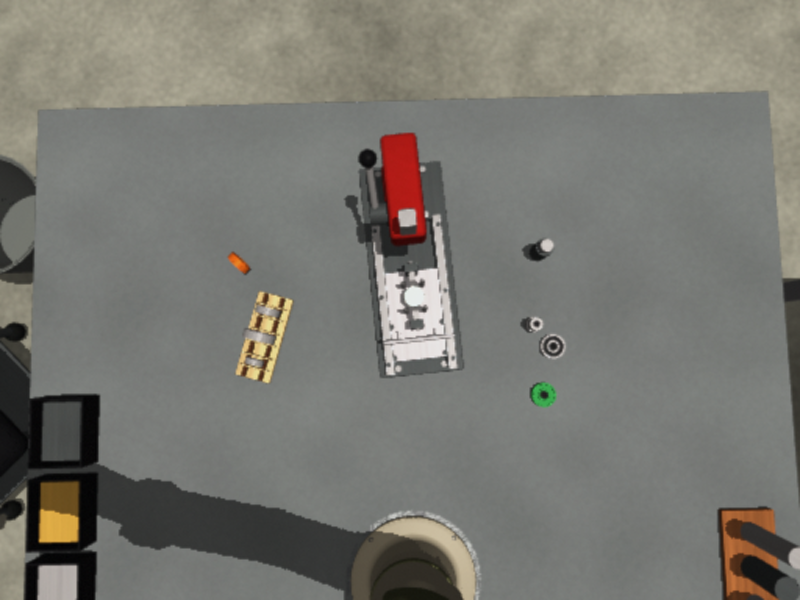

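View pics/s0b.png

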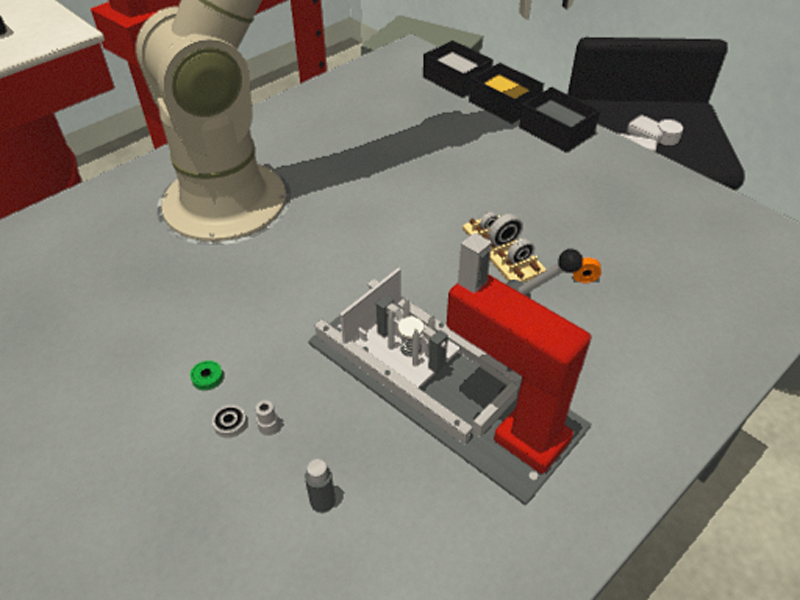

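Run:
```python
from h import *
def crop(f,x,y,w,h,s):
    i=cv2.resize(cv2.imread(f'pics/{f}.png')[y:y+h,x:x+w],None,fx=s,fy=s,interpolation=cv2.INTER_CUBIC)
    for k in range(0,w,10): cv2.line(i,(k*s,0),(k*s,8 if k%50 else 16),(0,255,255),1); 
    for k in range(0,h,10): cv2.line(i,(0,k*s),(8,k*s),(0,255,255),1)
    return i
# top: station 228..308,145..245 s6 ; rack 140..190
A=crop('t0',230,145,70,100,6)            #420x600
B=crop('t0',140,155,60,95,6)[:, :370]
B=crop('t0',146,180,46,70,8)[:, :368]
C=np.vstack([B[:300] if 0 else cv2.resize(B,None,fx=.75,fy=.75)]) #276x420
D=crop('t0',325,195,45,30,6) #270x180
m=np.zeros((600,700,3),np.uint8); m[:600,:420]=A; m[:420,420:696]=C; m[420:600,420:690]=D
cv2.imwrite('pics/m1.png',m)
S=crop('s0',195,165,190,145,4); cv2.imwrite('pics/m2.png',S)
```

```text
(no output)
```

View pics/m1.png

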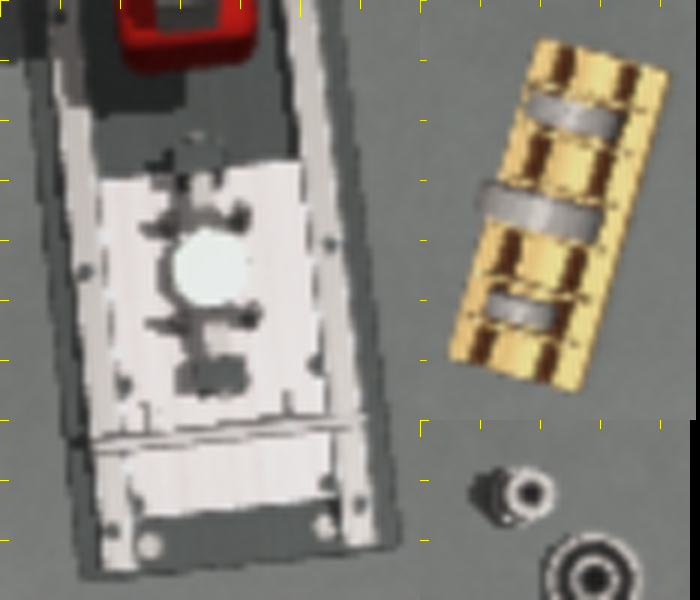

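View pics/m2.png

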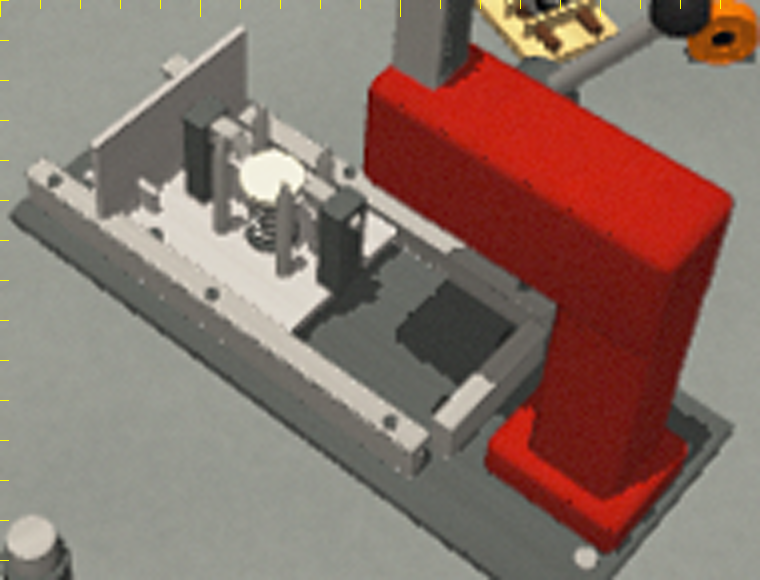

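```bash
cat >> h.py <<'E'
def T(u,v): return ((u+.5)/6-.5+230,(v+.5)/6-.5+145)
def S(u,v): return ((u+.5)/4-.5+195,(v+.5)/4-.5+165)
def ell(c,cx,cy,cz,n,r):
    n=np.array(n,float); a=np.cross(n,[.3,.5,.8]);a/=np.linalg.norm(a);b=np.cross(n,a);t=np.linspace(0,2*np.pi,40)[:,None]
    return proj(c,np.array([cx,cy,cz])+r*(np.cos(t)*a+np.sin(t)*b))
E
python3 - <<'E'
from h import *
from scipy.optimize import least_squares as ls
t,s=load('t0'),load('s0')
b=.0
obs=[(t,T(82,580),(-.125,.0825,'b')),(t,T(400,545),(-.125,-.0825,'b')),(t,T(210,268),(0,0,.084)),(t,T(95,449),(-.083,.065,.106)),(t,T(366,426),(-.083,-.065,.106)),
(s,S(10,215),(-.125,-.0825,'b')),(s,S(733,428),(.295,.0825,'b')),(s,S(272,177),(0,0,.084)),(s,S(95,150),(-.077,-.065,.106)),(s,S(245,28),(-.077,.065,.106)),(s,S(425,437),(.18,-.0825,.039))]
def f(p,which=(0,1)):
    r=[]
    for c,o,X in obs:
        X=np.array([p[3] if q=='b' else q for q in X],float)
        C,S_=np.cos(p[2]),np.sin(p[2]); W=[p[0]+C*X[0]-S_*X[1],p[1]+S_*X[0]+C*X[1],X[2]]
        r+=list(proj(c,W)[0]-o)
    return np.array(r)
q=ls(f,[.66,0,.08,.01],loss='soft_l1'); print(q.x,np.degrees(q.x[2])); print(np.round(f(q.x).reshape(-1,2),1).tolist())
print('follower top',ray(t,*T(210,268),.084),'scene',ray(s,*S(272,177),.084))
# rack & others in top m1: B at (420,0) scale 6 origin 146,180 ; D at (420,420) origin 325,195
Bp=lambda u,v:((u-420+.5)/6-.5+146,(v+.5)/6-.5+180)
Dp=lambda u,v:((u-420+.5)/6-.5+325,(v-420+.5)/6-.5+195)
print('rack corners',[np.round(ray(t,*Bp(*k),.027),4).tolist() for k in((540,38),(668,72),(580,392),(449,358))])
for n,k,z in(('a',(573,116),.0635),('big',(540,212),.066),('small',(521,310),.06)): print(n,ray(t,*Bp(*k),z))
print('socket',ray(t,*Dp(529,494),.05),'b',ray(t,*Dp(596,580),.014))
g=lambda u,v:((u+.5)*.64-.5,(v+.5)*.64-.5)
print('t driver',ray(t,*g(545,247),.09),'scene: b',ray(s,*g(228.5,418),.014),'sock',ray(s,*g(266,407),.05),'drv',ray(s,*g(317,467),.09))
E
```

```text
[ 0.5354423  -0.01336773  0.09358625  0.02226223] 5.3620974288281875
[[-0.9, -5.2], [0.3, -5.7], [0.0, 1.0], [-0.2, 1.9], [0.4, 0.4], [3.4, 0.2], [9.4, 0.0], [-1.0, -0.7], [-1.0, -0.8], [-0.8, -0.4], [-0.0, 13.1]]
follower top [ 0.53823725 -0.01329708  0.084     ] scene [ 0.53848549 -0.0131504   0.084     ]
rack corners [[0.5607, 0.2881, 0.027], [0.5418, 0.2231, 0.027], [0.3818, 0.2683, 0.027], [0.4002, 0.3342, 0.027]]
a [0.51801125 0.26276782 0.0635    ]
big [0.47123041 0.27845566 0.066     ]
small [0.42375225 0.28935767 0.06      ]
socket [ 0.48314843 -0.24416637  0.05      ] b [ 0.44007984 -0.28368279  0.014     ]
t driver [ 0.62311191 -0.25888229  0.09      ] scene: b [ 0.43962393 -0.28124501  0.014     ] sock [ 0.4849088  -0.24172473  0.05      ] drv [ 0.62717663 -0.26074425  0.09      ]
```

Run:
```python
from h import *
from scipy.optimize import least_squares as ls
t,s=load('t0'),load('s0')
obs=[(t,T(82,580),(-.125,.0825,'b')),(t,T(400,545),(-.125,-.0825,'b')),(t,T(210,268),(0,0,.084)),(t,T(95,449),(-.083,.065,.106)),(t,T(366,426),(-.083,-.065,.106)),
(s,S(10,215),(-.125,-.0825,'b')),(s,S(733,428),(.295,.0825,'b')),(s,S(272,177),(0,0,.084)),(s,S(95,150),(-.077,-.065,.106)),(s,S(245,28),(-.077,.065,.106))]
def f(p):
    r=[]
    for c,o,X in obs:
        d=0 if X[2]=='b' else p[4]
        X=np.array([p[3] if q=='b' else q for q in X],float);X[0]+=d
        C,S_=np.cos(p[2]),np.sin(p[2]); W=[p[0]+C*X[0]-S_*X[1],p[1]+S_*X[0]+C*X[1],X[2]]
        r+=list(proj(c,W)[0]-o)
    return np.array(r)
q=ls(f,[.52,0,.08,.01,.01],loss='soft_l1'); p=q.x;print(p,np.degrees(p[2])); print(np.round(f(p).reshape(-1,2),1).tolist())
print('mag',p[:2]+p[4]*np.array([np.cos(p[2]),np.sin(p[2])]))
# overlay model check
def W(X,d=0):
    X=np.atleast_2d(np.array(X,float)).copy();X[:,0]+=d;C,S_=np.cos(p[2]),np.sin(p[2]);return np.c_[p[0]+C*X[:,0]-S_*X[:,1],p[1]+S_*X[:,0]+C*X[:,1],X[:,2]]
out=[]
for f_,(x,y,w,h,sc) in(('t0',(230,145,70,100,6)),('s0',(195,165,95,145,4))):
    c=load(f_); i=cv2.resize(cv2.imread(f'pics/{f_}.png')[y:y+h,x:x+w],None,fx=sc,fy=sc,interpolation=cv2.INTER_CUBIC)
    D=lambda P:cv2.polylines(i,[np.int32(np.round((proj(c,P)-[x,y]+.5)*sc-.5))],True,(0,0,255),1)
    k=p[4]
    D(W([(-.125,.0825,p[3]),(-.125,-.0825,p[3]),(.295,-.0825,p[3]),(.295,.0825,p[3])]))
    D(W([(-.083,.065,.106),(-.083,-.065,.106),(-.077,-.065,.106),(-.077,.065,.106)],k))
    th=np.linspace(0,6.28,40)
    D(W(np.c_[.019*np.cos(th),.019*np.sin(th),0*th+.084],k))
    for a in(-1,1):
        D(W([(a*.044,.0055,.102),(a*.06,.0055,.102),(a*.06,-.0055,.102),(a*.044,-.0055,.102)],k))
        for b in(-1,1): D(W(np.c_[a*.0243+.003*np.cos(th),b*.0176+.003*np.sin(th),0*th+.113],k))
    out.append(np.pad(i,((0,600-i.shape[0]),(0,0),(0,0))))
cv2.imwrite('pics/m3.png',np.hstack(out))
```

```text
[ 0.51796859 -0.01517982  0.08510619  0.00730148  0.02055139] 4.87622575067347
[[-0.3, 0.2], [0.3, 0.2], [0.0, -0.1], [-0.5, 0.7], [0.1, -0.5], [-0.9, 0.1], [0.7, 0.2], [-0.1, 0.1], [-0.1, -0.3], [0.4, 0.2]]
mag [ 0.5384456  -0.01343288]
```

View pics/m3.png

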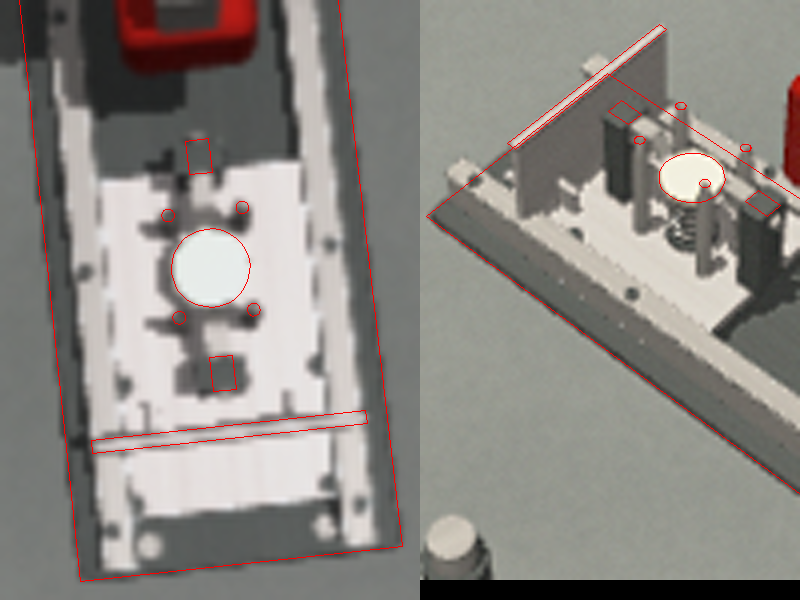

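```bash
cat >> h.py <<'E'
from scipy.spatial.transform import Rotation as Ro
def to(x,y,z,jaw=None,verb=1):
    s=sense();R=Ro.from_euler('xyz',s['eef_rot'],degrees=True).as_matrix()
    d=R.T@(np.array([x,y,z])-s['tool_pos']); j=np.degrees(np.arctan2(R[1,1],R[0,1]))
    # tool x down: +twist about tool x turns jaw clockwise seen from above
    tw=None if jaw is None else ((-(jaw-j)+90)%180)-90
    print('t %.2f'%s['time'],'pos',np.round(s['tool_pos'],4),'tilt %.2f jaw %.2f'%(np.degrees(np.arccos(-R[2,0])),j),'w %.4f'%s['width'],'F',np.round(s['contact_force'],1),'j',np.round(s['joints'],0))
    print('  -> inc',np.round(d,4),'twist',tw)
E
python3 -c "
from h import *
to(.5186,.2638,.15,-15.9)"
```

```text
t 0.10 pos [0.1987 0.6968 0.2179] tilt 0.08 jaw 74.09 w 0.0931 F [-0.3  1.1 -0.9] j [-78.  34.  -0.  92.   0.  54.  -5.]
  -> inc [ 0.0684 -0.3286  0.4263] twist 89.98598050786615
```

Call:
step_arm(increments=[[0.068,-0.329,0.426,90],[0.068,-0.329,0.426,90],[0.068,-0.329,0.426,90],[0.068,-0.329,0.426,90],[0.068,-0.329,0.426,90]], grip=0.4)

```text
time: 0.72
tool_pos: [0.3835, 0.4458, 0.1791]
eef_rot: [-7.2, 89.9, -77.2]
contact_force: [0.4, 1.0, -0.9]
width: 0.0476
```

```bash
python3 -c "
from h import *
to(.5186,.2638,.15,-15.9)"
```

```text
t 0.72 pos [0.3835 0.4458 0.1791] tilt 0.06 jaw 20.02 w 0.0476 F [ 0.4  1.  -0.9] j [-65.  28.  14. 113. -10.  40. -24.]
  -> inc [0.0293 0.0646 0.2172] twist 35.92307610391808
```

Call:
step_arm(increments=[[0.029,0.065,0.217,36],[0.029,0.065,0.217,36],[0.029,0.065,0.217,36],[0.029,0.065,0.217,36],[0.029,0.065,0.217,36]])

```text
time: 1.35
tool_pos: [0.5207, 0.2604, 0.1499]
eef_rot: [28.1, 89.8, -78.3]
contact_force: [0.2, -0.6, -0.5]
width: 0.0374
```

Run:
```python
from h import *
to(.5186,.2638,.15,-15.9)
t,s=shot('top','t1'),shot('scene','s1')
# overlay bearing a, at TCP-frame estimate; show scene crop of rack
i=cv2.imread('pics/s1.png')
P=ell(s,.5186,.2638,.040,(.962,-.273,0),.0235)
x,y,w,h,sc=270,100,130,100,6
i=cv2.resize(i[y:y+h,x:x+w],None,fx=sc,fy=sc,interpolation=cv2.INTER_CUBIC)
cv2.polylines(i,[np.int32((P-[x,y]+.5)*sc)],True,(0,0,255),1)
cv2.imwrite('pics/m4.png',i)
```

```text
t 1.35 pos [0.5207 0.2604 0.1499] tilt 0.17 jaw -16.35 w 0.0374 F [ 0.2 -0.6 -0.5] j [-47.  31.  22. 115. -19.  37. -29.]
  -> inc [-0.0001 -0.003  -0.0027] twist -0.4457016844728088
```

View pics/m4.png

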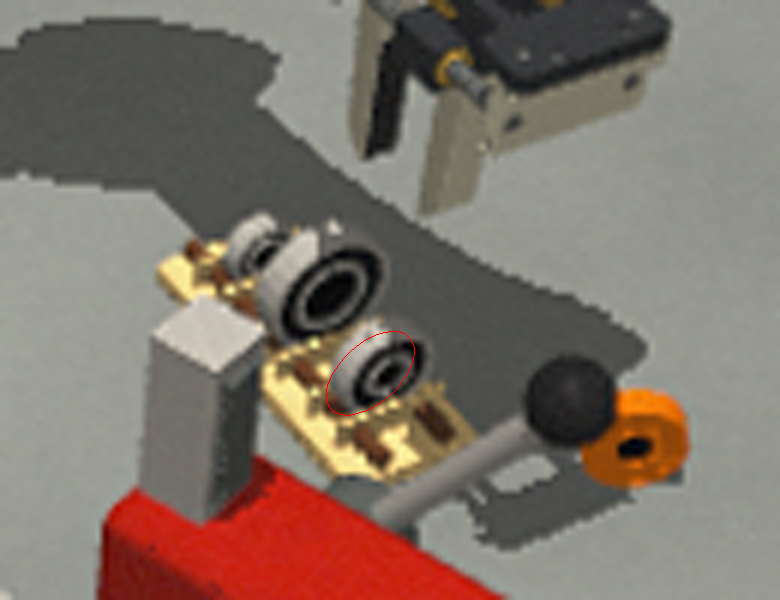

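Call:
step_arm(increments=[[0.0,-0.002,-0.003,-0.4],[0.06,-0.002,-0.003,-0.4],[0.117,-0.002,-0.003,-0.4],[0.117,-0.002,-0.003,-0.4],[0.117,-0.002,-0.003,-0.4]], grip=0.33)

```text
time: 2.08
tool_pos: [0.5168, 0.2684, 0.0332]
eef_rot: [-42.3, 89.9, -147.8]
contact_force: [0.4, 0.4, -0.1]
width: 0.0306
```

Call:
step_arm(increments=[[0,0,0,0],[0,0,0,0],[0,0,0,0],[0,0,0,0]], grip=0, grip_force=25)

```text
time: 2.58
tool_pos: [0.5173, 0.269, 0.0343]
eef_rot: [-148.1, 90.0, 106.5]
contact_force: [0.5, 0.2, 8.3]
width: 0.0143
```

```bash
python3 -c "
from h import *
to(.47,.145,.15,-15.9)"
```

```text
t 2.58 pos [0.5173 0.269  0.0343] tilt 0.02 jaw -15.46 w 0.0143 F [0.5 0.2 8.3] j [-43.  41.  15. 119. -25.  24. -24.]
  -> inc [-0.1157 -0.0126  0.1321] twist 0.4355018249207063
```

Call:
step_arm(increments=[[-0.06,0,0,0],[-0.06,0,0,0]])

```text
time: 2.82
tool_pos: [0.5192, 0.2697, 0.0978]
eef_rot: [140.4, 89.7, 34.9]
contact_force: [-0.3, -0.5, -1.4]
width: 0.0138
```

```bash
python3 -c "
from h import *
to(.47,.145,.10,-15.9)"
```

```text
t 2.83 pos [0.5192 0.2697 0.0978] tilt 0.34 jaw -15.48 w 0.0138 F [-0.3 -0.5 -1.4] j [-46.  35.  19. 117. -22.  31. -26.]
  -> inc [-0.0029 -0.0141  0.1333] twist 0.41823838376379285
```

Call:
step_arm(increments=[[0,-0.014,0.133,0.4],[0,-0.014,0.133,0.4],[0,-0.014,0.133,0.4],[0,-0.014,0.133,0.4],[0,-0.014,0.133,0.4]])

```text
time: 3.45
tool_pos: [0.4708, 0.1467, 0.0969]
eef_rot: [142.7, 89.6, 36.9]
contact_force: [-0.2, 0.4, -1.4]
width: 0.0138
```

Run:
```python
from h import *
to(.47,.145,.019,-15.9)
s=shot('scene','s2')
x,y,w,h,sc=215,95,150,110,5
i=cv2.resize(cv2.imread('pics/s2.png')[y:y+h,x:x+w],None,fx=sc,fy=sc,interpolation=cv2.INTER_CUBIC)
cv2.imwrite('pics/m5.png',i)
```

```text
t 3.45 pos [0.4708 0.1467 0.0969] tilt 0.38 jaw -15.79 w 0.0138 F [-0.2  0.4 -1.4] j [-35.  31.  16. 129. -22.  23. -17.]
  -> inc [ 0.0779 -0.0006  0.0023] twist 0.10545424016328298
```

View pics/m5.png

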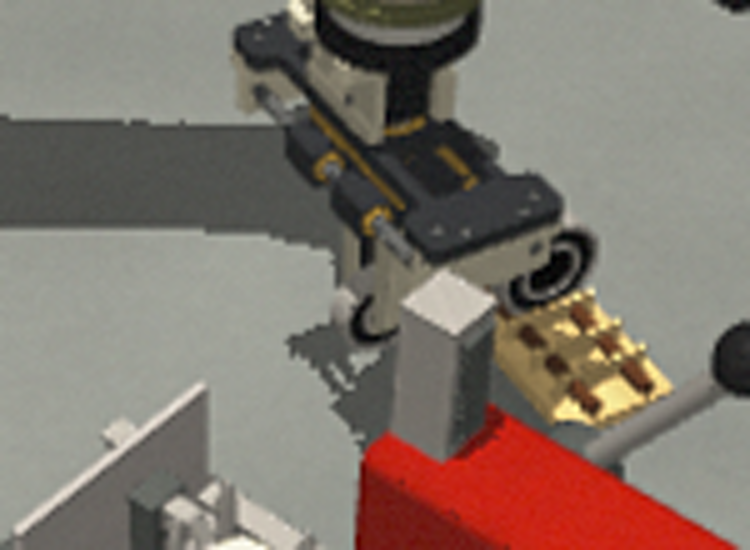

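Call:
step_arm(increments=[[0.06,-0.001,0.002,0],[0.077,-0.001,0.002,0],[0.077,-0.001,0.002,0],[0.077,-0.001,0.002,0],[0.079,-0.001,0.002,0]])

```text
time: 4.12
tool_pos: [0.4701, 0.146, 0.0182]
eef_rot: [139.2, 89.6, 33.5]
contact_force: [0.5, 0.0, -1.9]
width: 0.0139
```

Call:
step_arm(increments=[[0.001,0,0,0],[0.001,0,0,0]])

```text
time: 4.38
tool_pos: [0.4702, 0.1462, 0.0175]
eef_rot: [138.7, 89.5, 32.9]
contact_force: [0.2, 0.7, -1.5]
width: 0.0136
```

Call:
step_arm(increments=[[0.0015,0,0,0],[0.0015,0,0,0]])

```text
time: 4.62
tool_pos: [0.4703, 0.1462, 0.0164]
eef_rot: [139.3, 89.5, 33.5]
contact_force: [-2.1, -0.1, 5.5]
width: 0.0139
```

Call:
step_arm(increments=[[0.0015,0,0,0],[0.0015,0,0,0]])

```text
time: 4.88
tool_pos: [0.4703, 0.1462, 0.0162]
eef_rot: [141.6, 89.4, 35.9]
contact_force: [-3.2, -0.7, 22.0]
width: 0.0139
```

Call:
step_arm(increments=[[0.001,0,0,0],[0.001,0,0,0]])

```text
time: 5.12
tool_pos: [0.4703, 0.1462, 0.0163]
eef_rot: [142.9, 89.4, 37.2]
contact_force: [-2.4, -0.8, 17.9]
width: 0.0138
```

Call:
step_arm(increments=[[-0.001,0,0,0],[-0.001,0,0,0],[-0.001,0,0,0],[-0.001,0,0,0],[-0.001,0,0,0]], grip=1)

```text
time: 5.75
tool_pos: [0.4703, 0.1462, 0.0172]
eef_rot: [143.1, 89.4, 37.4]
contact_force: [0.7, -0.3, -0.8]
width: 0.0594
```

Call:
step_arm(increments=[[-0.016,0,0,0],[-0.016,0,0,0],[-0.016,-0.02,0,0],[-0.016,-0.03,0,0],[-0.016,-0.036,0,0]])

```text
time: 6.38
tool_pos: [0.4341, 0.1561, 0.0327]
eef_rot: [146.3, 89.4, 40.6]
contact_force: [-0.2, 0.5, -0.3]
width: 0.0932
```

Call:
step_arm(increments=[[0,-0.006,0,0],[0,-0.012,0,0],[0,-0.018,0,0],[0,-0.022,0,0],[0,-0.022,0,0]])

```text
time: 7.0
tool_pos: [0.4127, 0.1622, 0.0326]
eef_rot: [147.0, 89.4, 41.3]
contact_force: [0.1, -0.0, 1.0]
width: 0.0928
```

Call:
step_arm(increments=[[-0.04,0.01,0,0],[-0.08,0.02,0,0],[-0.12,0.02,0,0],[-0.12,0.02,0,0]])

```text
time: 7.5
tool_pos: [0.4325, 0.1565, 0.1549]
eef_rot: [142.8, 89.2, 37.1]
contact_force: [-0.3, 0.5, -0.7]
width: 0.0928
```

Run:
```python
from h import *
to(.47,.145,.1,94.9)
t=shot('top','t3');s=shot('scene','s3')
i=cv2.imread('pics/t3.png')
P=proj(t,[[.47,.146,0]])[0];print(P,proj(s,[[.47,.146,0]])[0])
a=cv2.resize(i[150:250,145:275],None,fx=4,fy=4,interpolation=cv2.INTER_CUBIC)
j=cv2.imread('pics/s3.png');q=proj(s,[[.46,.146,0]])[0].astype(int)
b=cv2.resize(j[q[1]-50:q[1]+50,q[0]-35:q[0]+35],None,fx=4,fy=4,interpolation=cv2.INTER_CUBIC)
print(q);cv2.imwrite('pics/m6.png',np.hstack([a,b]))
```

```text
t 7.50 pos [0.4325 0.1565 0.1549] tilt 0.84 jaw -15.71 w 0.0928 F [-0.3  0.5 -0.7] j [-45.  24.  24. 131. -21.  28. -20.]
  -> inc [0.0553 0.0387 0.0015] twist 69.38627822464863
[213.64269366 214.82841542] [287.11333978 184.44011585]
[284 182]
```

View pics/m6.png

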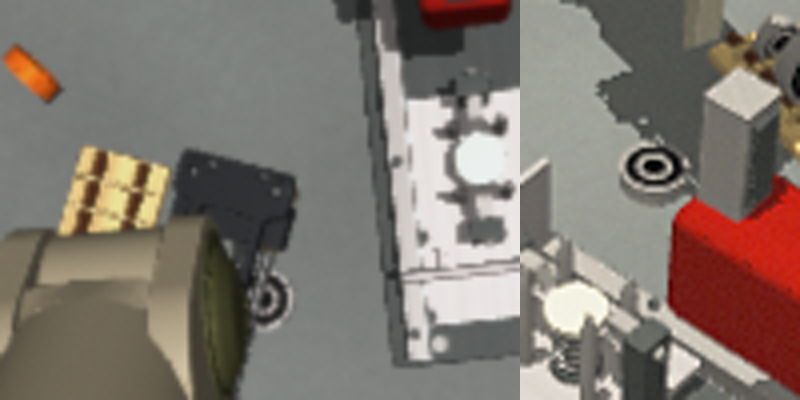

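Run:
```python
from h import *
t,s=load('t3'),load('s3')
print(ray(t,211.6,224.4,.014),ray(s,282.4,172.9,.014))
to(*np.r_[(ray(t,211.6,224.4,.014)+ray(s,282.4,172.9,.014))[:2]/2,.05],-15.7)
R=Ro.from_euler('xyz',sense()['eef_rot'],degrees=True).as_matrix();print(R.round(4))
```

```text
[0.44057161 0.15081751 0.014     ] [0.44000405 0.15787611 0.014     ]
t 7.60 pos [0.4311 0.1563 0.1527] tilt 0.61 jaw -15.68 w 0.0928 F [-0.1  0.6  0.1] j [-45.  24.  24. 131. -21.  28. -20.]
  -> inc [0.1028 0.0088 0.0003] twist 0.02245690569819203
[[ 0.008   0.9628 -0.2702]
 [ 0.007  -0.2702 -0.9628]
 [-0.9999  0.0058 -0.0089]]
```

Call:
step_arm(increments=[[0.05,0.008,-0.002,0],[0.1,0.008,-0.002,0],[0.135,0.008,-0.002,0],[0.148,0.008,-0.002,0],[0.148,0.008,-0.002,0]], grip=0.8)

```text
time: 8.22
tool_pos: [0.4399, 0.1564, 0.0039]
eef_rot: [153.5, 89.5, 47.8]
contact_force: [0.3, 0.6, 0.6]
width: 0.0744
```

Call:
step_arm(increments=[[0,0,0,0],[0,0,0,0],[0,0,0,0],[0,0,0,0]], grip=0, grip_force=20)

```text
time: 8.72
tool_pos: [0.4403, 0.1568, 0.0046]
eef_rot: [149.8, 89.4, 44.1]
contact_force: [-1.0, -0.3, 8.8]
width: 0.0462
```

Run:
```python
from h import *
to(.44,.175,.012)
```

```text
t 8.72 pos [0.4403 0.1568 0.0046] tilt 0.56 jaw -15.70 w 0.0462 F [-1.  -0.3  8.8] j [-30.  40.   5. 134. -34.   7.  -8.]
  -> inc [-0.0073 -0.0052 -0.0175] twist None
```

Call:
step_arm(increments=[[-0.008,0,0,0],[-0.008,-0.007,-0.024,0],[-0.008,-0.007,-0.024,0],[0,-0.007,-0.024,0],[0.0,-0.007,-0.024,0]])

```text
time: 9.35
tool_pos: [0.4397, 0.1809, 0.0043]
eef_rot: [151.3, 89.5, 45.6]
contact_force: [-0.8, -0.9, -1.1]
width: 0.0466
```

Call:
step_arm(increments=[[0,0,0,0],[0,0,0,0],[0,0,0,0]], grip=0.75)

```text
time: 9.72
tool_pos: [0.4398, 0.1807, 0.0043]
eef_rot: [150.9, 89.5, 45.2]
contact_force: [0.3, -0.3, 0.1]
width: 0.0685
```

Call:
step_arm(increments=[[-0.025,0,0,0],[-0.025,0,0,30],[-0.025,0,0,50],[-0.025,0,0,69.4],[-0.025,0,0,69.4]])

```text
time: 10.35
tool_pos: [0.4397, 0.1806, 0.0295]
eef_rot: [-165.5, 89.5, 45.4]
contact_force: [-0.5, -0.1, -0.4]
width: 0.0702
```

Run:
```python
from h import *
to(.4405,.182,.004,94.9)
```

```text
t 10.35 pos [0.4397 0.1806 0.0295] tilt 0.52 jaw -59.10 w 0.0702 F [-0.5 -0.1 -0.4] j [-42.  38.  19. 133. -53.  15. -34.]
  -> inc [ 0.0255 -0.0007 -0.0012] twist 26.003356111628364
```

Call:
step_arm(increments=[[0.012,0,0,0],[0.0255,0,0,0],[0.0255,0,0,0]])

```text
time: 10.72
tool_pos: [0.4395, 0.1806, 0.0035]
eef_rot: [-159.8, 89.5, 51.1]
contact_force: [-0.2, -0.6, 0.0]
width: 0.0691
```

Call:
step_arm(increments=[[0,0,0,0],[0,0,0,0],[0,0,0,0],[0,0,0,0]], grip=0, grip_force=58)

```text
time: 11.22
tool_pos: [0.4398, 0.1806, 0.0039]
eef_rot: [-162.9, 89.5, 48.0]
contact_force: [-0.1, -0.3, 5.7]
width: 0.0454
```

Call:
step_arm(increments=[[-0.06,0,0,0],[-0.12,0,0,0],[-0.165,0,0,0],[-0.165,0,0,0]])

```text
time: 11.72
tool_pos: [0.4397, 0.1805, 0.1712]
eef_rot: [-166.8, 89.2, 44.2]
contact_force: [0.7, 0.3, -1.6]
width: 0.0462
```

Run:
```python
from h import *
to(.5384,-.0134,.165,94.9)
```

```text
t 11.72 pos [0.4397 0.1805 0.1712] tilt 0.76 jaw -59.05 w 0.0462 F [ 0.7  0.3 -1.6] j [-61.  27.  46. 129. -35.  36. -49.]
  -> inc [0.0054 0.2171 0.0152] twist 26.054702850932927
```

Call:
step_arm(increments=[[0.005,0.06,0.004,7],[0.005,0.12,0.008,14],[0.005,0.17,0.012,20],[0.005,0.21,0.015,26],[0.005,0.217,0.015,26]])

```text
time: 12.35
tool_pos: [0.5387, -0.016, 0.1642]
eef_rot: [-142.6, 89.3, 42.1]
contact_force: [-0.3, 0.9, -0.8]
width: 0.0457
```

Call:
step_arm(increments=[[0,0,0,0],[0,0,0,0]])

```text
time: 12.6
tool_pos: [0.5379, -0.0149, 0.1635]
eef_rot: [-134.6, 89.4, 50.2]
contact_force: [0.3, 0.1, -1.9]
width: 0.0454
```

Run:
```python
from h import *
t=shot('top','t4');s=shot('scene','s4')
to(.5384,-.0134,.128,94.9)
m=np.array([.5384,-.0134,0])
q=proj(s,[m+[0,0,.12]])[0].astype(int);print(q)
b=cv2.resize(cv2.imread('pics/s4.png')[q[1]-50:q[1]+50,q[0]-60:q[0]+60],None,fx=6,fy=6,interpolation=cv2.INTER_CUBIC)
p=sense()['tool_pos']
for zc in(.005,):
    for dz in(-.007,.007):
        P=ell(s,p[0],p[1],p[2]+zc+dz,(0,0,1),.0235)
        cv2.polylines(b,[np.int32((P-[q[0]-60,q[1]-50]+.5)*6)],True,(0,0,255),1)
cv2.imwrite('pics/m7.png',b)
```

```text
t 12.70 pos [ 0.5382 -0.0148  0.1639] tilt 0.66 jaw -85.20 w 0.0457 F [-0.4  0.3 -1.3] j [-36.  34.  49. 121. -40.  42. -46.]
  -> inc [ 0.0359 -0.0011 -0.    ] twist -0.09798286675163581
[262 198]
```

View pics/m7.png

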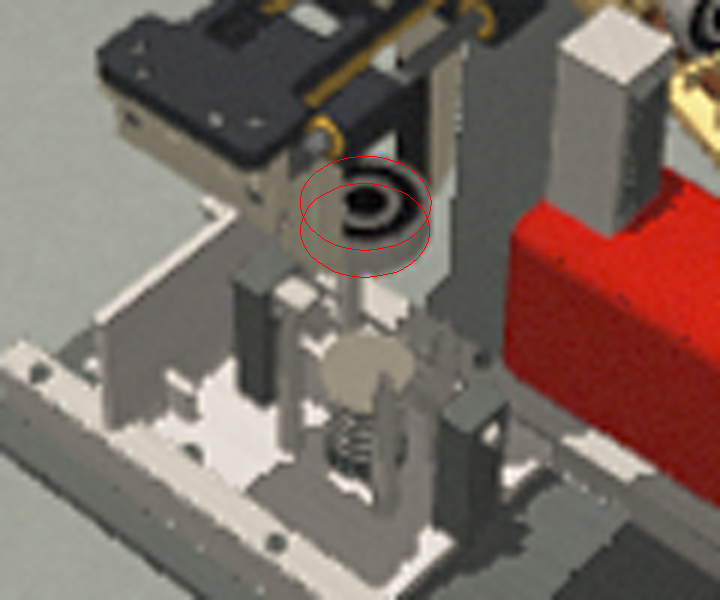

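Call:
step_arm(increments=[[0.03,-0.001,0,0],[0.043,-0.001,0,0],[0.043,-0.001,0,0]])

```text
time: 13.08
tool_pos: [0.5379, -0.0131, 0.1204]
eef_rot: [-131.3, 89.4, 53.5]
contact_force: [0.0, -1.6, -2.1]
width: 0.0456
```

Run:
```python
from h import *
to(.5384,-.0134,.108,94.9)
```

```text
t 13.07 pos [ 0.5379 -0.0131  0.1204] tilt 0.61 jaw -85.17 w 0.0456 F [ 0.  -1.6 -2.1] j [-33.  37.  44. 123. -45.  37. -42.]
  -> inc [ 0.0124  0.0005 -0.0003] twist -0.07052045722861067
```

Call:
step_arm(increments=[[0.004,0,0,0],[0.008,0,0,0],[0.012,0,0,0],[0.012,0,0,0]])

```text
time: 13.58
tool_pos: [0.5379, -0.013, 0.1082]
eef_rot: [-129.9, 89.4, 55.0]
contact_force: [-0.0, 0.5, -0.9]
width: 0.0455
```

Call:
step_arm(increments=[[0.004,0,0,0],[0.008,0,0,0],[0.008,0,0,0]])

```text
time: 13.95
tool_pos: [0.538, -0.0129, 0.1]
eef_rot: [-129.2, 89.4, 55.7]
contact_force: [-0.1, -0.4, -1.8]
width: 0.0457
```

Call:
step_arm(increments=[[0.004,0,0,0],[0.008,0,0,0],[0.011,0,0,0],[0.014,0,0,0],[0.014,0,0,0]])

```text
time: 14.58
tool_pos: [0.5379, -0.0128, 0.0857]
eef_rot: [-127.9, 89.4, 56.9]
contact_force: [0.1, -0.8, 0.8]
width: 0.046
```

Call:
step_arm(increments=[[0.004,0,0,0],[0.008,0,0,0],[0.011,0,0,0],[0.013,0,0,0],[0.013,0,0,0]])

```text
time: 15.2
tool_pos: [0.538, -0.0128, 0.0726]
eef_rot: [-127.7, 89.4, 57.1]
contact_force: [1.1, -0.9, 3.6]
width: 0.0455
```

Call:
step_arm(increments=[[0.001,0,0,0],[0.001,0,0,0]])

```text
time: 15.45
tool_pos: [0.538, -0.0128, 0.0716]
eef_rot: [-127.7, 89.4, 57.1]
contact_force: [-0.0, -0.6, 4.1]
width: 0.0457
```

Call:
step_arm(increments=[[0,0,0,0],[0,0,0,0],[0,0,0,0],[0,0,0,0]], grip=0.75)

```text
time: 15.95
tool_pos: [0.538, -0.0127, 0.0715]
eef_rot: [-126.8, 89.4, 58.0]
contact_force: [0.7, -0.2, 1.3]
width: 0.0696
```

Call:
step_arm(increments=[[-0.04,0,0,0],[-0.09,0,0,0],[-0.1,0,0,0],[-0.1,0,0,0]])

```text
time: 16.45
tool_pos: [0.5376, -0.0131, 0.1717]
eef_rot: [-129.8, 89.4, 55.0]
contact_force: [-0.2, 0.2, -0.8]
width: 0.0695
```

Run:
```python
from h import *
s=shot('scene','s5')
to(.44,-.2825,.12,94.9)
q=np.array([262,198])
b=cv2.resize(cv2.imread('pics/s5.png')[q[1]-50:q[1]+50,q[0]-60:q[0]+60],None,fx=6,fy=6,interpolation=cv2.INTER_CUBIC)
for z in(.082,.100):
  P=ell(s,.5384,-.0134,z,(0,0,1),.0235)
  cv2.polylines(b,[np.int32((P-[q[0]-60,q[1]-50]+.5)*6)],True,(0,0,255) if z<.09 else (255,0,0),1)
cv2.imwrite('pics/m8.png',b)
```

```text
t 16.50 pos [ 0.5372 -0.013   0.1709] tilt 0.57 jaw -85.14 w 0.0697 F [ 0.4 -0.1 -0.1] j [-37.  33.  50. 121. -39.  43. -47.]
  -> inc [0.0481 0.2607 0.1199] twist -0.044241806514150994
```

View pics/m8.png

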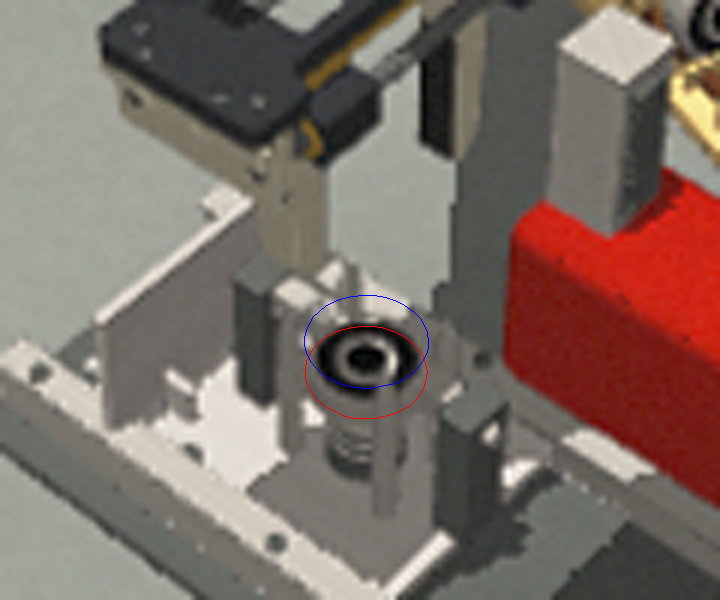

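Call:
step_arm(increments=[[0.03,0,0,0],[0.06,0,0,0],[0.07,0,0,0],[0.07,0,0,0],[0.07,0,0,0]], grip=0)

```text
time: 17.12
tool_pos: [0.5378, -0.0127, 0.1014]
eef_rot: [-126.7, 89.4, 58.1]
contact_force: [0.4, -0.1, -0.7]
width: 0.0241
```

Call:
step_arm(increments=[[0.004,0,0,0],[0.008,0,0,0],[0.008,0,0,0]])

```text
time: 17.5
tool_pos: [0.5377, -0.0125, 0.0933]
eef_rot: [-125.2, 89.4, 59.6]
contact_force: [-0.1, -0.3, 0.3]
width: 0.0007
```

Call:
step_arm(increments=[[0.002,0,0,0],[0.002,0,0,0]])

```text
time: 17.75
tool_pos: [0.5377, -0.0125, 0.0912]
eef_rot: [-124.8, 89.4, 60.0]
contact_force: [0.8, 0.3, 0.6]
width: 0.0002
```

Call:
step_arm(increments=[[0.002,0,0,0],[0.002,0,0,0]])

```text
time: 18.0
tool_pos: [0.5376, -0.0124, 0.0891]
eef_rot: [-123.6, 89.4, 61.3]
contact_force: [-0.6, -0.3, -0.4]
width: 0.0005
```

Call:
step_arm(increments=[[0.002,0,0,0],[0.002,0,0,0]])

```text
time: 18.25
tool_pos: [0.5375, -0.0124, 0.0869]
eef_rot: [-122.3, 89.4, 62.6]
contact_force: [0.4, -0.1, 0.2]
width: 0.0004
```

Call:
step_arm(increments=[[0.002,0,0,0],[0.002,0,0,0]])

```text
time: 18.5
tool_pos: [0.5377, -0.0125, 0.085]
eef_rot: [-123.7, 89.4, 61.1]
contact_force: [-0.9, 0.2, 2.2]
width: 0.0005
```

Call:
step_arm(increments=[[0.002,0,0,0],[0.002,0,0,0]])

```text
time: 18.75
tool_pos: [0.5377, -0.0125, 0.0829]
eef_rot: [-123.6, 89.4, 61.3]
contact_force: [-0.9, -0.4, 3.6]
width: 0.0004
```

Call:
step_arm(increments=[[-0.04,0,0,0],[-0.08,0,0,0],[-0.08,0,0,0]], grip=0.75)

```text
time: 19.12
tool_pos: [0.5385, -0.0133, 0.1649]
eef_rot: [-138.6, 89.3, 46.3]
contact_force: [-0.4, 0.4, 0.0]
width: 0.0255
```

Run:
```python
from h import *
to(.44,-.2825,.13,94.9)
```

```text
t 19.12 pos [ 0.5385 -0.0133  0.1649] tilt 0.72 jaw -85.15 w 0.0255 F [-0.4  0.4  0. ] j [-37.  34.  49. 121. -40.  42. -46.]
  -> inc [0.0316 0.2602 0.1212] twist -0.05051172114804103
```

Call:
step_arm(increments=[[0.01,0.05,0.023,0],[0.02,0.11,0.051,0],[0.03,0.17,0.079,0],[0.032,0.23,0.107,0],[0.032,0.26,0.121,0]])

```text
time: 19.75
tool_pos: [0.4385, -0.2844, 0.1285]
eef_rot: [-133.1, 89.3, 51.6]
contact_force: [0.7, -0.0, -0.2]
width: 0.0692
```

Call:
step_arm(increments=[[0,0,0,0],[0,0,0,0]])

```text
time: 20.0
tool_pos: [0.4382, -0.2837, 0.1277]
eef_rot: [-125.2, 89.3, 59.6]
contact_force: [-0.2, 0.1, -0.1]
width: 0.07
```

Run:
```python
from h import *
to(.44,-.2825,.004,94.9)
```

```text
t 20.00 pos [ 0.4382 -0.2837  0.1277] tilt 0.70 jaw -85.28 w 0.0700 F [-0.2  0.1 -0.1] j [ -0.  34.  41. 125. -41.  36. -14.]
  -> inc [ 0.1237  0.0002 -0.0011] twist -0.17670404711225274
```

Call:
step_arm(increments=[[0.05,0,-0.001,0],[0.09,0,-0.001,0],[0.115,0,-0.001,0],[0.1235,0,-0.001,0],[0.1235,0,-0.001,0]])

```text
time: 20.62
tool_pos: [0.4402, -0.2815, 0.0041]
eef_rot: [-122.0, 89.3, 62.8]
contact_force: [-0.8, -0.4, -0.0]
width: 0.0695
```

Call:
step_arm(increments=[[0,0,0,0],[0,0,0,0],[0,0,0,0],[0,0,0,0]], grip=0, grip_force=58)

```text
time: 21.12
tool_pos: [0.4407, -0.2818, 0.0047]
eef_rot: [-128.5, 89.3, 56.3]
contact_force: [-0.2, 0.1, 5.4]
width: 0.0458
```

Call:
step_arm(increments=[[-0.06,0,0,0],[-0.12,0,0,0],[-0.165,0,0,0],[-0.165,0,0,0]])

```text
time: 21.62
tool_pos: [0.4407, -0.2841, 0.1724]
eef_rot: [-148.2, 89.2, 36.6]
contact_force: [0.6, 0.2, -2.3]
width: 0.0456
```

Run:
```python
from h import *
to(.5384,-.0134,.165,94.9)
```

```text
t 21.62 pos [ 0.4407 -0.2841  0.1724] tilt 0.84 jaw -85.19 w 0.0456 F [ 0.6  0.2 -2.3] j [ -4.  31.  47. 123. -36.  41. -18.]
  -> inc [ 0.011  -0.2615 -0.1199] twist -0.08611558790659046
```

Call:
step_arm(increments=[[0.0,-0.05,-0.023,0],[0.005,-0.11,-0.05,0],[0.01,-0.17,-0.078,0],[0.011,-0.23,-0.106,0],[0.011,-0.26,-0.12,0]])

```text
time: 22.25
tool_pos: [0.5384, -0.0115, 0.1634]
eef_rot: [-140.8, 89.2, 44.2]
contact_force: [0.3, -0.8, -1.5]
width: 0.0457
```

Call:
step_arm(increments=[[0,0,0,0],[0,0,0,0],[0,0,0,0]])

```text
time: 22.62
tool_pos: [0.5378, -0.0131, 0.1632]
eef_rot: [-140.3, 89.3, 44.5]
contact_force: [0.0, -0.0, -1.4]
width: 0.046
```

Run:
```python
from h import *
s=shot('scene','s6');shot('top','t6')
to(.5384,-.0134,.122,94.9)
q=np.array([262,198])
b=cv2.resize(cv2.imread('pics/s6.png')[q[1]-50:q[1]+50,q[0]-60:q[0]+60],None,fx=6,fy=6,interpolation=cv2.INTER_CUBIC)
p=sense()['tool_pos']
for dz in(-.0043,.0097):
  P=ell(s,p[0],p[1],p[2]+dz,(0,0,1),.0235)
  cv2.polylines(b,[np.int32((P-[q[0]-60,q[1]-50]+.5)*6)],True,(0,0,255),1)
cv2.imwrite('pics/m9.png',b)
```

```text
t 22.73 pos [ 0.538  -0.013   0.1635] tilt 0.76 jaw -85.18 w 0.0458 F [-0.   0.8 -0.7] j [-37.  34.  49. 122. -40.  42. -46.]
  -> inc [0.0415 0.0008 0.0001] twist -0.07898185129886315
```

View pics/m9.png

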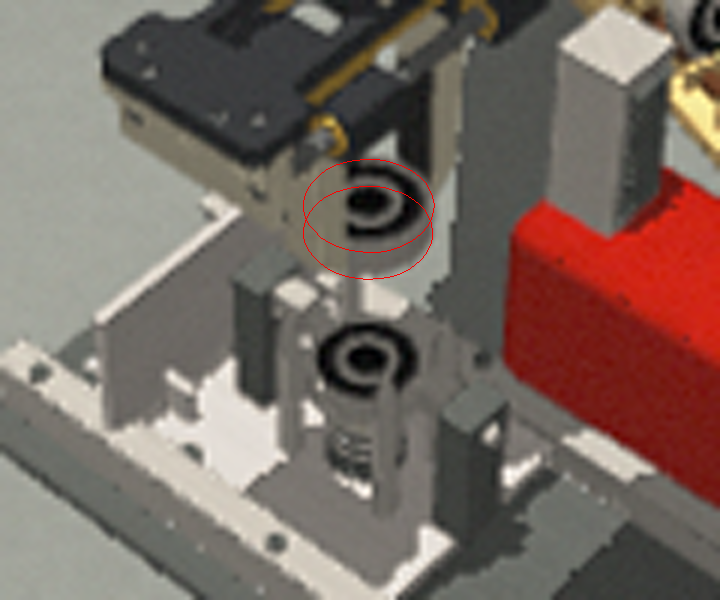

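Call:
step_arm(increments=[[0.025,0.0005,0,0],[0.045,0.0008,0,0],[0.051,0.001,0,0],[0.055,0.001,0,0],[0.055,0.001,0,0]])

```text
time: 23.35
tool_pos: [0.5388, -0.0137, 0.1088]
eef_rot: [-142.2, 89.2, 42.6]
contact_force: [0.6, -0.3, -0.7]
width: 0.0459
```

Run:
```python
from h import *
to(.5384,-.0134,.0715,94.9)
```

```text
t 23.35 pos [ 0.5388 -0.0137  0.1088] tilt 0.78 jaw -85.20 w 0.0459 F [ 0.6 -0.3 -0.7] j [-32.  38.  43. 124. -47.  36. -41.]
  -> inc [ 0.0373 -0.      0.0008] twist -0.10326748910540573
```

Call:
step_arm(increments=[[0.004,0,0,0],[0.008,0,0,0],[0.012,0,0,0],[0.015,0,0,0],[0.015,0,0,0]])

```text
time: 23.98
tool_pos: [0.5396, -0.0137, 0.0939]
eef_rot: [-145.7, 89.2, 39.1]
contact_force: [1.2, -0.1, 0.5]
width: 0.0455
```

Call:
step_arm(increments=[[0.004,0,0,0],[0.007,0,0,0],[0.01,0,0,0],[0.013,0,0,0],[0.013,0,0,0]])

```text
time: 24.6
tool_pos: [0.5401, -0.0136, 0.0807]
eef_rot: [-147.3, 89.2, 37.5]
contact_force: [2.7, 0.3, 1.8]
width: 0.0456
```

Call:
step_arm(increments=[[0.003,0,0,0],[0.006,0,0,0],[0.009,0,0,0],[0.0095,0,0,0],[0.0095,0,0,0]])

```text
time: 25.22
tool_pos: [0.5402, -0.0136, 0.0712]
eef_rot: [-147.0, 89.2, 37.8]
contact_force: [1.4, -0.6, 4.2]
width: 0.0455
```

Run:
```python
from h import *
to(.5384,-.0134,.0715,94.9)
```

```text
t 25.23 pos [ 0.5402 -0.0136  0.0712] tilt 0.83 jaw -85.21 w 0.0455 F [ 1.4 -0.6  4.2] j [-29.  40.  38. 125. -51.  31. -37.]
  -> inc [-0.0003 -0.0003  0.0018] twist -0.10838341679271934
```

Call:
step_arm(increments=[[0,0,0,0],[0,0,0,0],[0,0,0,0],[0,0,0,0]], grip=0.75)

```text
time: 25.72
tool_pos: [0.5399, -0.0135, 0.0711]
eef_rot: [-145.8, 89.2, 39.0]
contact_force: [0.7, -0.2, 0.3]
width: 0.0694
```

Call:
step_arm(increments=[[-0.03,0,0,0],[-0.045,0,0,0],[-0.045,0,0,0]])

```text
time: 26.1
tool_pos: [0.54, -0.0137, 0.1168]
eef_rot: [-149.5, 89.1, 35.3]
contact_force: [-1.1, 0.1, 0.5]
width: 0.0699
```

Call:
step_arm(increments=[[0,0,0,0],[0,0,0,0],[0,0,0,0],[0,0,0,0],[0,0,0,0]], grip=0)

```text
time: 26.72
tool_pos: [0.54, -0.0138, 0.1167]
eef_rot: [-149.3, 89.1, 35.6]
contact_force: [0.6, 1.1, 0.3]
width: 0.0244
```

Call:
step_arm(increments=[[0.01,0,0.001,0],[0.018,0,0.001,0],[0.024,0,0.001,0],[0.024,0,0.001,0]])

```text
time: 27.22
tool_pos: [0.539, -0.0137, 0.0921]
eef_rot: [-147.5, 89.2, 37.3]
contact_force: [0.6, 0.2, -0.1]
width: 0.0008
```

Call:
step_arm(increments=[[0.003,0,0,0],[0.003,0,0,0]])

```text
time: 27.48
tool_pos: [0.539, -0.0137, 0.089]
eef_rot: [-147.1, 89.2, 37.7]
contact_force: [-0.2, -0.6, 0.4]
width: 0.0005
```

Call:
step_arm(increments=[[0.002,0,0,0],[0.002,0,0,0]])

```text
time: 27.72
tool_pos: [0.539, -0.0136, 0.087]
eef_rot: [-147.1, 89.2, 37.7]
contact_force: [-0.2, -0.0, -0.0]
width: 0.0009
```

Call:
step_arm(increments=[[0.002,0,0,0],[0.002,0,0,0]])

```text
time: 27.98
tool_pos: [0.5391, -0.0137, 0.0851]
eef_rot: [-147.5, 89.1, 37.3]
contact_force: [-0.6, -0.6, 2.7]
width: 0.0007
```

Call:
step_arm(increments=[[0.002,0,0,0],[0.002,0,0,0]])

```text
time: 28.22
tool_pos: [0.5392, -0.0137, 0.0831]
eef_rot: [-147.5, 89.1, 37.3]
contact_force: [-0.6, -0.2, 4.5]
width: 0.0004
```

Call:
step_arm(increments=[[-0.04,0,0,0],[-0.08,0,0,0],[-0.08,0,0,0]])

```text
time: 28.6
tool_pos: [0.5395, -0.0146, 0.165]
eef_rot: [-154.2, 89.0, 30.6]
contact_force: [-0.4, 0.8, 0.1]
width: 0.0006
```

Call:
step_arm(increments=[[0,0,0.05,0],[0,0,0.1,0],[0,0,0.106,0],[0,0,0.106,0],[0,0,0.106,0]])

```text
time: 29.22
tool_pos: [0.4353, -0.0234, 0.1631]
eef_rot: [-157.3, 88.9, 27.5]
contact_force: [0.2, 0.8, -0.0]
width: 0.0002
```

Run:
```python
from h import *
to(.4333,-.0224,.085,94.9)
```

```text
t 29.23 pos [ 0.4353 -0.0234  0.1631] tilt 1.06 jaw -85.15 w 0.0002 F [ 0.2  0.8 -0. ] j [-39.  27.  50. 134. -40.  34. -42.]
  -> inc [ 0.0781 -0.0006  0.0032] twist -0.045959085905991515
```

Call:
step_arm(increments=[[0.04,0,0.003,0],[0.078,0,0.003,0],[0.078,0,0.003,0],[0.078,0,0.003,0]])

```text
time: 29.72
tool_pos: [0.4343, -0.0236, 0.0856]
eef_rot: [-159.2, 88.9, 25.6]
contact_force: [0.6, 0.1, 0.1]
width: 0.0002
```

Run:
```python
from h import *
to(.5464,-.0128,.085,94.9)
```

```text
t 29.73 pos [ 0.4343 -0.0236  0.0856] tilt 1.07 jaw -85.21 w 0.0002 F [0.6 0.1 0.1] j [-27.  33.  34. 138. -56.  22. -30.]
  -> inc [ 0.0026 -0.0014 -0.1126] twist -0.10798240714171925
```

Call:
step_arm(increments=[[0,0,-0.006,0],[0,0,-0.012,0],[0,0,-0.018,0],[0,0,-0.026,0],[0,0,-0.034,0]])

```text
time: 30.35
tool_pos: [0.4685, -0.0205, 0.0863]
eef_rot: [-157.9, 88.9, 26.9]
contact_force: [-2.9, 0.8, 2.5]
width: 0.0005
```

Run:
```python
from h import *
to(.5464,-.0128,.085,94.9)
```

```text
t 30.35 pos [ 0.4685 -0.0205  0.0863] tilt 1.06 jaw -85.19 w 0.0005 F [-2.9  0.8  2.5] j [-29.  35.  36. 133. -53.  26. -33.]
  -> inc [ 0.0026 -0.0012 -0.0782] twist -0.09416280162770363
```

Contact with about 3 N, carriage moving. Continue.

Call:
step_arm(increments=[[0,-0.0005,-0.012,0],[0,-0.0005,-0.024,0],[0,-0.0005,-0.036,0],[0,-0.0005,-0.047,0],[0,-0.0005,-0.055,0]])

```text
time: 30.98
tool_pos: [0.5241, -0.0152, 0.0871]
eef_rot: [-157.6, 88.9, 27.3]
contact_force: [-3.1, -1.2, -2.4]
width: 0.0005
```

Call:
step_arm(increments=[[0,-0.0005,-0.005,0],[0,-0.0005,-0.01,0],[0,-0.0005,-0.014,0],[0,-0.0005,-0.017,0],[0,-0.0005,-0.017,0]])

```text
time: 31.6
tool_pos: [0.5415, -0.013, 0.0875]
eef_rot: [-157.9, 88.9, 26.9]
contact_force: [-1.0, -0.5, -0.3]
width: 0.0006
```

Run:
```python
from h import *
to(.5464,-.0128,.085,94.9)
```

```text
t 31.60 pos [ 0.5415 -0.013   0.0875] tilt 1.11 jaw -85.16 w 0.0006 F [-1.  -0.5 -0.3] j [-30.  39.  40. 124. -49.  33. -38.]
  -> inc [ 0.0026  0.0002 -0.0049] twist -0.05650962730319975
```

Now small steps until the end-stop force shows.

Call:
step_arm(increments=[[0,0,-0.002,0],[0,0,-0.003,0],[0,0,-0.003,0]])

```text
time: 31.98
tool_pos: [0.5443, -0.0128, 0.0875]
eef_rot: [-157.0, 88.9, 27.8]
contact_force: [-3.2, -1.1, 0.3]
width: 0.0
```

Call:
step_arm(increments=[[0,0,-0.002,0],[0,0,-0.003,0],[0,0,-0.003,0]])

```text
time: 32.35
tool_pos: [0.5444, -0.0127, 0.0876]
eef_rot: [-146.5, 89.1, 38.3]
contact_force: [-11.6, -2.1, 8.3]
width: 0.0003
```

Call:
step_arm(increments=[[0,0,-0.002,0],[0,0,-0.002,0],[0,0,-0.002,0]])

```text
time: 32.72
tool_pos: [0.5444, -0.0127, 0.0876]
eef_rot: [-136.2, 89.2, 48.5]
contact_force: [-10.7, -2.0, 7.6]
width: 0.0003
```

Call:
step_arm(increments=[[0,0,0.01,0],[0,0,0.025,0],[0,0,0.03,0],[0,0,0.03,0]])

```text
time: 33.22
tool_pos: [0.5144, -0.0151, 0.0875]
eef_rot: [-136.7, 89.1, 48.1]
contact_force: [0.1, -0.3, -0.3]
width: 0.0006
```

Call:
step_arm(increments=[[-0.05,0,0,0],[-0.1,0,0,0],[-0.1,0.05,0.0,0],[-0.1,0.11,0.0,0],[-0.1,0.15,0.0,0]])

```text
time: 33.85
tool_pos: [0.5266, -0.168, 0.1864]
eef_rot: [-143.7, 89.1, 41.1]
contact_force: [-0.8, 0.9, 0.3]
width: 0.0007
```

Call:
step_arm(increments=[[0,0.06,0,0],[0,0.1,0,0],[0,0.1,0,0],[0,0.1,0,0]])

```text
time: 34.35
tool_pos: [0.535, -0.267, 0.1852]
eef_rot: [-141.0, 89.1, 43.8]
contact_force: [-0.8, 0.1, -0.2]
width: 0.0009
```

Run:
```python
from h import *
s=shot('scene','s7');t=shot('top','t7');to(.5,-.2,.1)
st=np.array([.518,-.0152]);a=np.radians(4.88)
def W(X):
    X=np.atleast_2d(np.array(X,float));C,S_=np.cos(a),np.sin(a);return np.c_[st[0]+C*X[:,0]-S_*X[:,1],st[1]+S_*X[:,0]+C*X[:,1],X[:,2]]
out=[]
for c,f,(x,y,w,h,sc) in((t,'t7',(235,135,65,110,5)),(s,'s7',(215,165,115,110,4))):
    b=cv2.resize(cv2.imread(f'pics/{f}.png')[y:y+h,x:x+w],None,fx=sc,fy=sc,interpolation=cv2.INTER_CUBIC)
    for P in(W([(.037,.065,.106),(.037,-.065,.106),(.043,-.065,.106),(.043,.065,.106)]),ell(c,*W([.12,0,.086])[0],(0,0,1),.0235)):
        cv2.polylines(b,[np.int32((proj(c,P) if P.shape[1]==3 else P)*sc-np.array([x,y])*sc+sc//2)],True,(0,0,255),1)
    out.append(np.pad(b,((0,560-b.shape[0]),(0,0),(0,0))))
cv2.imwrite('pics/m10.png',np.hstack(out))
```

```text
t 34.45 pos [ 0.5352 -0.2661  0.1853] tilt 0.91 jaw -85.16 w 0.0005 F [ 0.1  1.4 -0.3] j [ -9.  35.  47. 113. -36.  48. -26.]
  -> inc [ 0.0856 -0.068   0.0305] twist None
```

View pics/m10.png

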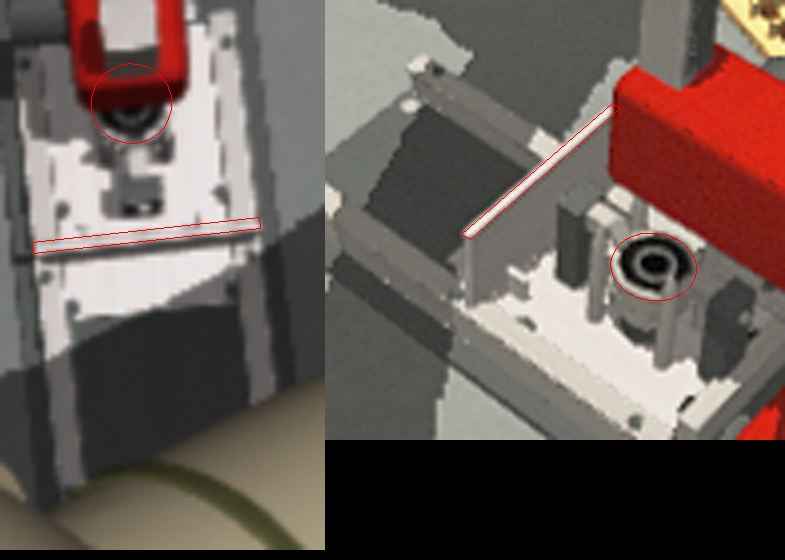

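The pushed plate lies exactly on the overlay for the home position in both views. The top bearing sits flat at the catch level, at about (655, 262), and the arm is clear. I am handing in.

```bash
python3 -c "
from h import *
print(robot.finish_job(), sense()['time'])"
```

```text
the job is handed in; nothing more can be done
the job is handed in; nothing more can be done
```

Both 47 mm bearings are loaded and the carriage is home. I handed the job in at about 34.5 s of the 72 s allowed; no verdict comes back.

**What I did:** I took bearing_a from the rack, stood it on the bench, tipped it flat and regripped it. I gripped bearing_b where it lay. Each one was pushed down between the rods to about 4 mm below the catches. The carriage stood about 20 mm along its rails at the start. I pushed it to the end stop with closed fingers on the centre line, then backed the arm off to the side.

**Checks that agreed:**
- **Catches:** after each bearing was loaded, probing with closed fingers met its top about 86 mm above the bench. That is the catch level, with the spring pushing back about 4 N.
- **End stop:** the push rose to about 11 N with no further movement.
- **Carriage home:** in the last top and scene pictures the push plate lies on the drawn outline for the home position, within about a pixel.
- **Robot clear:** the force reading was close to zero when I handed in.

**Checks that disagreed or were not made:**
- The first picture after loading bearing_a put its top about 4 mm higher than expected. The finger probe contradicted that, and I trusted the probe.
- The tool drifted to about 1 degree of tilt, well inside the 0.1 rad (5.7 degree) limit on the bearings.
- The other rack bearings, driver and socket were never in contact as far as the force readings show. I did not re-measure where they stand at the end.

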